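# Hold a spring clamp open around a circuit card's edge

### The arm

A 7-joint arm with a two-finger parallel gripper is mounted at the origin on the work surface. World frame = base frame: x ahead of the robot, y to its left, z up, the work surface at z = 0. Lengths are in m, angles in rad, forces in N, time in s.
With the tool pointing down it reaches from about 0.425 to 0.825 m from the base axis. Payload 3.6 kg.
Tool frame: the origin (TCP) lies where the fingers leave the gripper's body, on its centre line; the fingertips stand 73 mm ahead of it and the grasp point (between the pads) lies 54 mm ahead of it; z points along the fingers, y is the line along which they close (so a half turn about z gives the same grasp; the last joint's range is limited). The gripper opens to 85 mm and grips with 20 to 120 N. Pads are 22 mm wide; open, the fingers measure 114 mm over their backs; the gripper's body (76 mm by 85 mm) begins 54 mm behind the grasp point. The pads swing forward as they close: fully open they stand 13 mm farther back than shut.
Start: joints at [-1.244, 0.615, -0.013, 1.423, 0.008, 1.103, -0.04], TCP at [0.225, 0.61, 0.304] pointing down, gripper open.
Joint ranges: [-3.12, 3.12], [-0.3, 2.06], [-1.34, 1.32], [0.26, 2.42], [-1.36, 4.5], [0.01, 1.98], [-2.84, 2.84]. Speed limits (rad/s): [2.79, 2.79, 3.14, 3.14, 3.14, 3.14, 3.14].

### API

Orientations are given as a unit quaternion [x, y, z, w].
In Python, from station import arm, snapshot, camera_info, ticket gives the robot as it stands. Calls block until the motion is done:
- arm.movep(position, orientation): joint-space move of the TCP to a pose.
- arm.line_to(position, velocity=0.15, ori=None): straight line of the TCP; ori=None keeps the orientation; velocity is the mean speed in m/s.
- arm.move_j(angles): joint-space move.
- arm.move_gripper(opening, effort=None): opening from 0.0 (shut) to 1.0 (fully open); effort is the grip in N (None keeps the last); returns when the fingers have stopped.
- arm.pause(seconds).
- arm.ik(position, orientation): joint angles nearest the present ones, or None.
- snapshot(name): name is "scene" or "top"; returns the picture (420x560x3 uint8, blue, green, red); there is no depth.
- camera_info(name): a dict with "fx", "fy", "cx", "cy" (pixels), "dist_coeffs" ([k1, k2, p1, p2, k3] as OpenCV has them; the pictures are not rectified), "R" (3x3) and "t" (3): a world point X has camera coordinates R X + t. Camera axes: x right, y down, z forward; pixel columns grow to the right and rows downward; lengths in m; the calibration is good to about 2 mm. A picture is of the moment at which its call begins. camera_info takes no time and is no camera call.
A pose or a line that the arm cannot do raises arm.MotionError and nothing moves.
- ticket.finish_job(): hands the job in; it is judged then, once.
Readings, each from a call of its own:
- arm.read_time(): time.
- arm.read_joint_positions(): joint angles.
- arm.read_dq(): joint speeds.
- arm.read_effort(): joint torques, N m.
- arm.read_tool_pos(): TCP position.
- arm.read_eef_rot(): TCP orientation.
- arm.read_ft_force(): force on the tool from outside, world axes, zero at the start.
- arm.read_wrist_torque(): the same for the moment, N m.
- arm.read_opening(): opening from 0.0 (shut) to 1.0 (fully open).
- arm.read_finger_force(): force on a finger pad.
Only numpy, scipy, OpenCV 4.12 (cv2) and the standard library are available. Lean on these libraries where they do the work, as an engineer would, in place of code of your own. Each camera call takes 0.05 s, during which the arm holds its last target. There are 200 camera calls.

### The job

Pick up the large spring clamp by its handles, squeeze it wide open, and bring its jaws around the bare upright edge of the circuit card that sticks out of the nest towards the robot, about halfway up and pointing along the card. Be gentle with the card: a light brush against it on the way at most, never a push or a pinch, and leave the other things on the bench where they are. Finish while still holding the clamp there, wide open and clear of the card on both sides, so that I can slip the heat spreader in under the jaws.

Things in the scene. Friction and masses are not known exactly. Their poses are not given: they have to be found in the camera images.
- clip: Large black spring clamp lying on its side: 120 mm long, 24 mm high, about 65 g. Origin on the pivot axis at its underside; z (up) is the pivot axis, +x points to the jaws, -x to the handles, x is the line of symmetry. Shut: jaw tips at x = +58 mm, handle ends at x = -62 mm. Squeezing the handles opens the jaws equally to both sides up to a stop; let go, it snaps shut.
- clip_grip (a point): Where to squeeze: between the handles, in clip axes x = -48 mm, 12 mm above the underside, middle of the rubber grips (x = -62 to -34 mm). Outside width here 50 mm shut (56 mm at the ends), about 18 mm fully open. About 8 N a side starts it, 13 N a side holds it fully open. While it opens, the gripped spots move about 5 mm back (-x) from the pivot.
- clip_mouth (a point): In the mouth, between the jaws, on the line of symmetry: in clip axes x = +33 mm, 12 mm above the underside. The card edge belongs about here. Fully open the jaw pads are 34 mm apart at x = 46 to 55 mm, and the space between the levers is free from x = +8 mm on.
- jaw_l (a joint): Opening angle of one lever of the large clamp: 0 shut, 0.32 rad at the stop (fully open). The other lever always turns by the same angle the other way; the gap between the jaw pads is about 1 mm + 106 mm x the angle in rad.
- card: Rigid green circuit card, 160 mm long, 3.2 mm thick, 100 mm high, about 160 g, standing loose in the nest's slot (0.5 mm play a side). Grey connector at the far end, bare copper strip along the near upright edge, no components within 40 mm of it. Origin: middle of its lower edge, 12 mm over the bench; +x along the card away from the near edge, y across its thickness, z up.
- card_edge (a point): The middle of the card's near upright edge (the copper-clad one, towards the robot): 80 mm from the card's origin along -x and 50 mm up, so 62 mm above the bench. Its axes are the card's.
- nest: Fixed white plastic nest: base plate 150 x 100 x 12 mm with two slot rails, 90 mm long, 36 mm high over the bench, 36 mm wide over both. Origin on the bench; +x along the slot, as the card's. Base plate from x = -70 to +80 mm, rails from -55 to +35 mm; the card's near edge is at x = -105 mm, standing free of the nest.
- small_clip: Bystander: a small spring clamp of the same shape, 66 mm long, 31 mm over the handles, 13 mm high, jaws shut and stiff. Origin at its pivot, underside. Leave it.
- spreader: Bystander: the aluminium heat spreader, a flat strip 90 x 14 x 5 mm lying on the bench. Origin at the centre of its underside. Leave it.
- screwdriver: Bystander: a screwdriver 170 mm long lying on the bench, its black handle up to 30 mm thick. Leave it.
- glue: Bystander: an upright red threadlocker bottle, 40 mm across, 118 mm high. Origin at the centre of its underside. Leave it.
- tool_cup: Bystander: a black cup with pliers and rods, 74 mm across, 170 mm high with its tools. Origin at the centre of its underside. Leave it.
- screw_tray: Bystander: a grey two-part tray of screws and spacers, 110 x 80 x 28 mm. Origin at the centre of its underside. Leave it.
- cover: Bystander: a clear cover plate 120 x 80 x 5 mm lying on the bench. Origin at the centre of its underside. Leave it.
Not all that is in view belongs to the job. Of the things that look like the card, the smallest one is meant.

How it is judged:
On the way:
1. the large clamp is squeezed open and lifted off the bench (value of joint jaw_l above 0.15 rad and height (world z) of clip above 0.015 m), for 0.2 s.
At the end, for the whole second after the job is handed in: The gripper holds the large clamp still, jaws 24 mm or more apart. The card edge is 14 to 47 mm ahead of the pivot, within 11 mm of the centre line, clamp within 25 mm of half height, along the card and level to 0.25 rad, touching neither card nor nest; card upright, moved under 6 mm (value of joint jaw_l above 0.22 rad and contact force between the fingers and clip above 4 N and x of card_edge in the frame of clip between 0.014 and 0.047 m and y of card_edge in the frame of clip between -0.011 and 0.011 m and z of card_edge in the frame of clip between -0.013 and 0.037 m and angle between the x axis of clip and the x axis of card, either way round below 0.25 rad and angle between clip's own z axis and vertical below 0.25 rad and contact force between clip and card below 0.2 N and contact force between clip and nest below 0.2 N and linear speed of clip below 0.03 m/s and distance of card from where it was at the start of the episode below 0.006 m and angle between card's own z axis and vertical below 0.08 rad); the arm keeps its last pose, push and grip.
It fails at once if the card is squeezed or pushed with more than 5 N (contact force between any of clip, the fingers, the arm and card above 5 N).
It fails at once if another thing on the bench is shifted by more than 20 mm (distance of any of small_clip, spreader, screwdriver, glue, tool_cup, screw_tray, cover from where it was at the start of the episode above 0.02 m).
It also fails if it takes over 40 s, if anything falls off the work surface, if the arm or the gripper's body presses on something with over 40 N, if the wrist force passes 120 N, or if a joint passes its speed limit or range.

## Working session

There is one attempt and no reset: what is moved stays moved. The work goes in short steps, each a Python script; the robot and the scene stay as the last script left them, time stands still between calls to the robot, and variables do not carry over. Pictures are saved under pics/ and viewed, at most 10 in all, crops included, and the job is handed in when it is done.

```bash
mkdir -p pics; ls; python3 - <<'E'
from station import arm, snapshot, camera_info
import cv2
for n in("scene","top"):
    cv2.imwrite(f"pics/{n}0.png",snapshot(n)); c=camera_info(n); print({k:(v.tolist() if hasattr(v,'tolist') else v) for k,v in c.items()})
print(arm.read_eef_rot(),arm.read_tool_pos(),arm.read_time())
E
```

```text
pics
{'fx': 449.01480271594147, 'fy': 449.01480271594147, 'cx': 278.0525898924844, 'cy': 206.6204585177089, 'dist_coeffs': [0.024655988517695362, 0.0, 0.0, 0.0, 0.0], 'R': [[0.4886300445107106, 0.8724290451777187, 0.010403880610342212], [0.7043224354958981, -0.38738302102068195, -0.5948649442369386], [-0.5149471686091565, 0.29799657071044156, -0.8037583327009613]], 't': [-0.20524374755586847, -0.2881142487015383, 1.4687807216094884]}
{'fx': 445.52507783369236, 'fy': 445.52507783369236, 'cx': 281.6200137501442, 'cy': 211.83125731823998, 'dist_coeffs': [0.006403549900342234, 0.0, 0.0, 0.0, 0.0], 'R': [[-0.017750340241595667, -0.9998414469644085, -0.0014164580562997387], [-0.9911485660405829, 0.017782394420709186, -0.13156103710583525], [0.13156536571987412, -0.0009313327998076636, -0.9913070599779926]], 't': [-0.0017606956930908016, 0.4712797695197978, 1.177863019470315]}
[ 1.75953766e-01  9.84397664e-01 -1.21123463e-03 -2.08397812e-04] [0.22499052 0.60923468 0.30281661] 0.1
```

View pics/scene0.png

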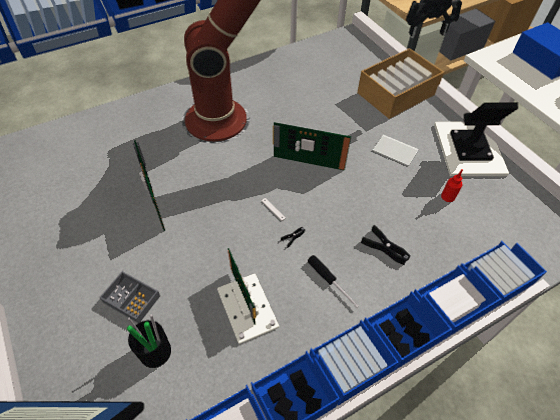

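View pics/top0.png

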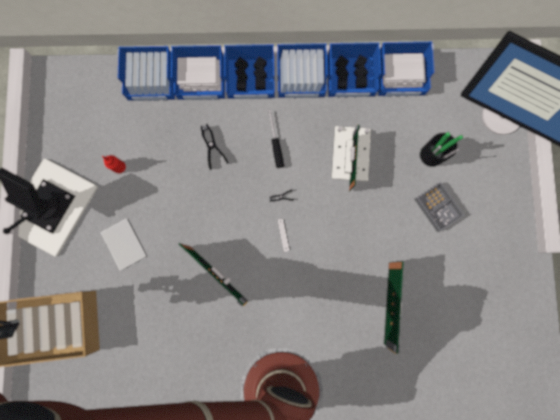

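The scene view shows the large clamp at about (385,245) and the nest with the card at (245,290). In the top view the clamp is at (213,145), and the card sits in the nest at (352,155) with its near edge at about (352,188). I'll zoom in on both.

```bash
python3 - <<'E'
import cv2, numpy as np
t=cv2.imread("pics/top0.png"); s=cv2.imread("pics/scene0.png")
z=lambda im,x,y,w,h,k:cv2.resize(im[y:y+h,x:x+w],None,fx=k,fy=k,interpolation=cv2.INTER_CUBIC)
a=np.hstack([z(t,190,110,65,75,6),z(t,325,120,65,75,6)])[:,:780]
b=np.hstack([z(s,350,215,78,45,5)[:140],z(s,350,215,78,45,5)[:140]])
b=np.hstack([z(s,355,218,65,50,5),z(s,215,240,78,50,5)])[:140*2]
b=np.pad(b,((0,0),(0,780-b.shape[1]),(0,0))) if b.shape[1]<780 else b[:,:780]
cv2.imwrite("pics/crop.png",cv2.resize(np.vstack([a,b]),None,fx=.8,fy=.8))
E
```

```text
(no output)
```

View pics/crop.png

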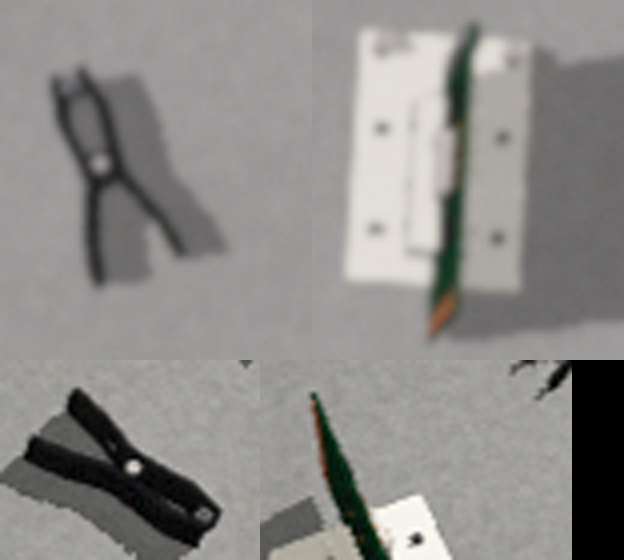

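The clamp's jaws point away from the robot, tips at about top (204,126), pivot pin (211,144), handle ends (210,168) and (227,162). The card's copper edge runs from (350,190) at the bottom to (355,181) at the top. Now I'll locate these points properly.

```bash
cat > h.py <<'E'
import cv2, numpy as np
from station import arm, snapshot, camera_info
from scipy.spatial.transform import Rotation as Rot
def ray(n,px):
    c=camera_info(n);K=np.array([[c["fx"],0,c["cx"]],[0,c["fy"],c["cy"]],[0,0,1]])
    R=np.array(c["R"]);u=cv2.undistortPoints(np.float64([[px]]),K,np.array(c["dist_coeffs"]))[0,0]
    return -R.T@np.array(c["t"]), R.T@np.array([*u,1.])
def onz(n,px,z):
    o,d=ray(n,px);return o+d*(z-o[2])/d[2]
def tri(p,q):
    A=[];b=[]
    M=np.zeros((3,3));v=np.zeros(3)
    for n,px in(("top",p),("scene",q)):
        o,d=ray(n,px);d/=np.linalg.norm(d);P=np.eye(3)-np.outer(d,d);M+=P;v+=P@o
    return np.linalg.solve(M,v)
E
python3 - <<'E'
from h import *
np.set_printoptions(precision=4,suppress=True)
t=cv2.imread("pics/top0.png"); s=cv2.imread("pics/scene0.png")
print("pin",onz("top",(210.8,144),.024),onz("scene",(388.2,244.7),.024))
def blobs(im,x,y,w,h,lim):
    m=(im[y:y+h,x:x+w].max(2)<lim).astype(np.uint8)
    n,l,st,c=cv2.connectedComponentsWithStats(m);i=1+np.argmax(st[1:,4]);return np.argwhere(l==i)[:,::-1]+[x,y]
for n,im,b in(("top",t,(190,115,45,60)),("scene",s,(355,218,65,50))):
    P=blobs(im,*b,70); W=np.array([onz(n,p,.024 if 1 else 0)[:2] for p in P])
    c=W.mean(0);print(n,len(P),P.min(0),P.max(0),"cent",c,"box",cv2.minAreaRect(W.astype(np.float32)*1000))
    w,v=np.linalg.eigh(np.cov(W.T));print(v[:,1]*np.sign(v[0,1]),np.sqrt(w))
j=onz("top",(204.2,126.3),.024);hd=onz("top",(219,165.4),.024);print("jaw",j,"hand",hd)
for px,z in(((349.6,190),.012),((355.2,181.5),.112),((358.8,125.8),.112)):print("card",px,onz("top",px,z))
# copper masks
for n,im,(x,y,w,h) in(("top",t,(335,170,40,25)),("scene",s,(222,245,20,50))):
    a=im[y:y+h,x:x+w].astype(int);m=(a[...,2]>a[...,1]+25)
    print(n,(np.argwhere(m)[:,::-1]+[x,y]).tolist())
# nest base plate corners
m=((t[115:195,320:380].min(2)>170)*255).astype(np.uint8);c=max(cv2.findContours(m,0,2)[0],key=len)
bx=cv2.boxPoints(cv2.minAreaRect(c))+[320,115];print([onz("top",p,.012)[:2].round(4).tolist() for p in bx])
P=arm.read_eef_rot()
print(Rot.from_quat(P).as_matrix())
E
```

```text
pin [0.6663 0.1837 0.024 ] [0.6704 0.1849 0.024 ]
top 161 [202 127] [227 168] cent [0.6594 0.1823] box ((656.63037109375, 186.17515563964844), (113.00308227539062, 50.6391716003418), 26.009479522705078)
[0.9767 0.2147] [0.0135 0.0306]
scene 637 [361 225] [409 264] cent [0.6719 0.1765] box ((671.8942260742188, 178.23175048828125), (122.79795837402344, 67.6454849243164), 19.552392959594727)
[0.9401 0.3409] [0.016  0.0349]
jaw [0.7176 0.2023 0.024 ] hand [0.6049 0.1608 0.024 ]
card (349.6, 190) [ 0.5314 -0.1998  0.012 ]
card (355.2, 181.5) [ 0.5352 -0.1993  0.112 ]
card (358.8, 125.8) [ 0.682  -0.2144  0.112 ]
top [[352, 182], [353, 182], [352, 183], [353, 183], [351, 184], [352, 184], [353, 184], [350, 185], [351, 185], [352, 185], [353, 185], [350, 186], [351, 186], [352, 186], [350, 187], [351, 187], [349, 188], [350, 188]]
scene [[228, 250], [228, 253], [229, 253], [229, 254], [229, 255], [229, 256], [229, 258], [229, 259], [230, 259], [230, 260], [230, 261], [230, 262], [230, 263], [230, 264], [230, 265], [230, 266], [231, 266], [231, 267]]
[[0.5661, -0.1481], [0.719, -0.1633], [0.7139, -0.2207], [0.5611, -0.2045]]
[[-0.9381  0.3464 -0.0008]
 [ 0.3464  0.9381 -0.0023]
 [-0.     -0.0025 -1.    ]]
```

```bash
cat >> h.py <<'E'
def ori(psi):
    c,s=np.cos(psi),np.sin(psi)
    return Rot.from_matrix(np.array([[-c,-s,0],[-s,c,0],[0,0,-1]])).as_quat()
def st(*a): print(*a,"t",round(arm.read_time(),2),"p",np.round(arm.read_tool_pos(),4),"F",np.round(arm.read_ft_force(),1),"op",round(float(arm.read_opening()),3),"ff",arm.read_finger_force(),flush=True)
E
python3 - <<'E'
from h import *
psi=.355;g=np.array([.668,.184])-.048*np.array([np.cos(psi),np.sin(psi)])
arm.movep([*g,.22],ori(psi));st("hover")
arm.line_to([*g,.10],.12);st("low")
arm.line_to([*g,.080],.05);st("down")
print(arm.read_joint_positions())
for o in(.6,.55,.5):
    arm.move_gripper(o,40);st(o)
cv2.imwrite("pics/s1.png",cv2.resize(snapshot("scene")[180:300,320:460],None,fx=5,fy=5,interpolation=cv2.INTER_CUBIC))
E
```

```text
hover t 2.25 p [0.6226 0.169  0.2202] F [-0.4  0.1 -0.4] op 1.001 ff 0.0
low t 3.4 p [0.6236 0.1675 0.1009] F [-0.1  0.1  0.6] op 1.0 ff 0.0
down t 3.95 p [0.6229 0.1673 0.0796] F [-0.2 -0.7  0.2] op 0.999 ff 0.0
[-0.22692019  0.87321956 -0.12037337  1.62276907  0.15157953  0.65540115
  1.50073871]
0.6 t 4.39 p [0.6232 0.1674 0.0807] F [-0.3 -0.1  3.9] op 0.604 ff 6.832961887121201
0.55 t 4.62 p [0.6233 0.1674 0.0811] F [-1.4 -0.7  6.3] op 0.552 ff 7.716184269811492
0.5 t 4.84 p [0.6234 0.1674 0.0814] F [-1.9 -1.   8.4] op 0.504 ff 8.188649693001935
```

View pics/s1.png

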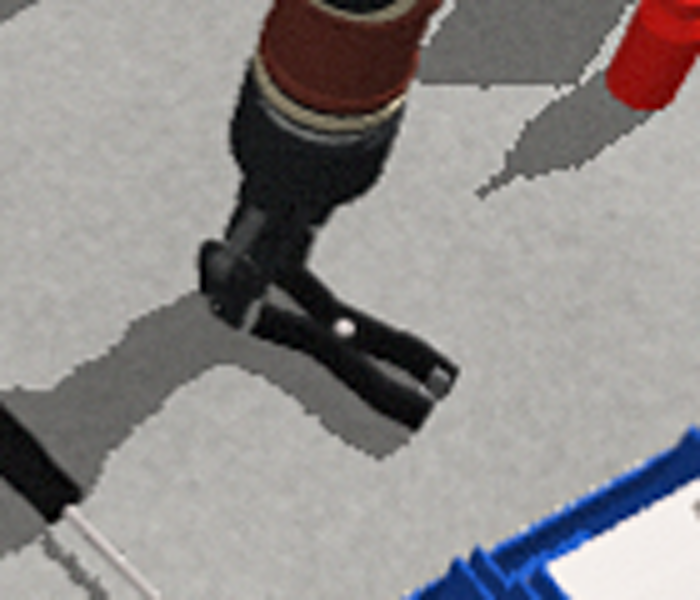

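The clamp is held by its handles at crop (260,290), with the pivot pin at (344,327) and the jaws starting to open. The vertical force is rising because the pads swing forward, so I'll raise the gripper as it closes.

```bash
python3 - <<'E'
from h import *
p=np.array([.623,.1674]);z=.0805
for o in(.45,.4,.35,.3,.25,.2,.12):
    z+=.0012;arm.line_to([*p,z],.03);arm.move_gripper(o,40);st(o,z)
cv2.imwrite("pics/s2.png",cv2.resize(snapshot("scene")[180:300,320:460],None,fx=5,fy=5,interpolation=cv2.INTER_CUBIC))
E
```

```text
0.45 0.08170000000000001 t 5.37 p [0.623  0.1674 0.0819] F [-1.   0.2  4.7] op 0.451 ff 7.984271835302934
0.4 0.08290000000000002 t 5.84 p [0.6228 0.1673 0.0826] F [-0.5 -0.5 -0.8] op 0.402 ff 7.8380347666097805
0.35 0.08410000000000002 t 6.32 p [0.623  0.1674 0.0841] F [-0.4  0.2 -0.6] op 0.354 ff 9.60683137178421
0.3 0.08530000000000003 t 6.79 p [0.6229 0.1674 0.0852] F [-0.2  0.1 -0.5] op 0.307 ff 12.020268961787224
0.25 0.08650000000000004 t 7.27 p [0.623  0.1674 0.0865] F [-0.5  0.5 -1.2] op 0.255 ff 12.852890424546786
0.2 0.08770000000000004 t 7.73 p [0.623  0.1674 0.0877] F [ 0.  -0.4 -0.9] op 0.208 ff 28.491899147629738
0.12 0.08890000000000005 t 8.2 p [0.623  0.1674 0.0889] F [ 0.3 -0.3 -0.1] op 0.198 ff 40.13456587912515
```

View pics/s2.png

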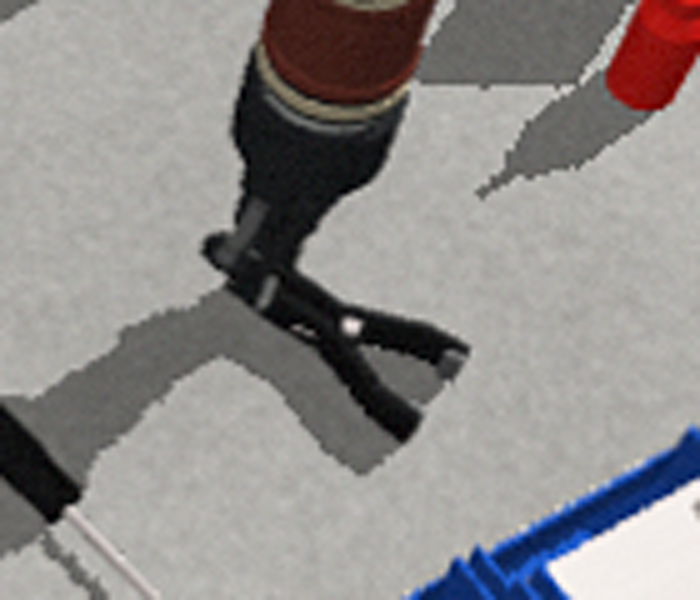

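Fully open: the jaws are wide at (410,420) and (455,360), and the opening has stopped at 0.198 with 40 N. Next I lift, carry it over to the card, and stop above it to measure.

```bash
python3 - <<'E'
from h import *
pc=-.103;d=np.array([np.cos(pc),np.sin(pc)]);e=np.array([.533,-.1995]);g=e-.083*d
arm.line_to([.623,.1674,.28],.12);st("lift")
q=arm.ik([*g,.28],ori(pc));print(g,q)
arm.movep([*g,.28],ori(pc));arm.pause(.3);st("over")
t=snapshot("top");s=snapshot("scene");cv2.imwrite("pics/t3r.png",t);cv2.imwrite("pics/s3r.png",s)
z=lambda im,x,y,w,h:cv2.resize(im[y:y+h,x:x+w],None,fx=5,fy=5,interpolation=cv2.INTER_CUBIC)
cv2.imwrite("pics/c3.png",np.hstack([z(t,310,120,75,110),z(s,205,195,80,110)]))
E
```

```text
lift t 9.99 p [0.6227 0.1673 0.2791] F [ 0.4 -0.1 -1.1] op 0.195 ff 40.14976770384237
[ 0.45043988 -0.19096611] [ 0.37293838  0.3971146  -0.02314397  1.90865807  0.01206381  0.8359517
  1.81130255]
over t 11.77 p [ 0.4509 -0.1904  0.2799] F [ 0.   1.2 -0.8] op 0.193 ff 40.136399294715375
```

View pics/c3.png

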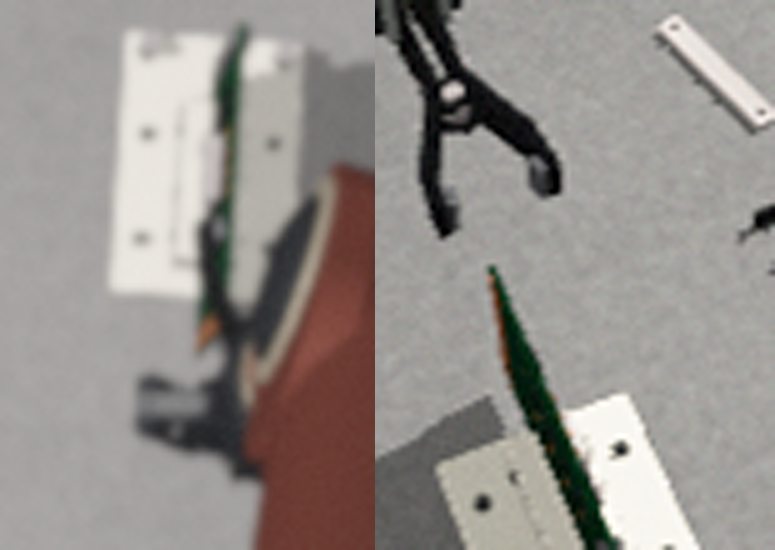

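```bash
python3 - <<'E'
from h import *
np.set_printoptions(precision=4,suppress=True)
pc=-.103;d=np.array([np.cos(pc),np.sin(pc)]);n=np.array([-d[1],d[0]]);e=np.array([.533,-.1995]);g=np.array([.4509,-.1904])
def rel(w): return np.array([d@(w[:2]-g),n@(w[:2]-g),w[2]])
for z in(.21,.22,.23): print("pin",z,rel(onz("scene",(221,213.4),z)))
print("jaw+ tri",rel(tri((353,165.6),(238,229))))
for z in(.195,.21,.22):
  print(z,"tips R",rel(onz("scene",(205+178/5,195+190/5),z)),"L",rel(onz("scene",(205+65/5,195+233/5),z)))
  print("top tip+",rel(onz("top",(352.6,163),z)))
E
```

```text
pin 0.21 [0.051  0.0039 0.21  ]
pin 0.22 [0.0582 0.0024 0.22  ]
pin 0.23 [0.0653 0.0009 0.23  ]
jaw+ tri [0.102  0.023  0.2076]
0.195 tips R [0.1063 0.0281 0.195 ] L [ 0.108  -0.0239  0.195 ]
top tip+ [0.1109 0.0212 0.195 ]
0.21 tips R [0.1158 0.0255 0.21  ] L [ 0.1174 -0.0256  0.21  ]
top tip+ [0.1071 0.0233 0.21  ]
0.22 tips R [0.1221 0.0237 0.22  ] L [ 0.1238 -0.0267  0.22  ]
top tip+ [0.1045 0.0247 0.22  ]
```

The clamp is level and centred: pivot pin about 53 mm ahead of the gripper, jaw midpoint +1 mm off axis. I'll check the card's top corner against the scene view, then lower slowly.

```bash
python3 - <<'E'
from h import *
w=onz("scene",(228.4,248.6),.112);print("card top near corner",w)
pc=-.103;d=np.array([np.cos(pc),np.sin(pc)]);n=np.array([-d[1],d[0]])
dy=float(np.clip(n@(w[:2]-[.533,-.1995]),-.004,.004)); print("dy",dy)
e=np.array([.533,-.1995])+n*(dy/2-.0015);g=e-.083*d
arm.line_to([*g,.28],.05)
for z in(.25,.22,.20):
    arm.line_to([*g,z],.06);st(z)
t=snapshot("top");s=snapshot("scene")
z=lambda im,x,y,w,h:cv2.resize(im[y:y+h,x:x+w],None,fx=5,fy=5,interpolation=cv2.INTER_CUBIC)
cv2.imwrite("pics/c4.png",np.hstack([z(t,310,120,75,110),z(s,205,195,80,110)]))
E
```

```text
card top near corner [ 0.53373607 -0.1974122   0.112     ]
dy 0.002152420691114103
0.25 t 12.77 p [ 0.4505 -0.1914  0.2498] F [ 0.   0.1 -1.8] op 0.198 ff 40.13185063144192
0.22 t 13.42 p [ 0.4505 -0.1914  0.2198] F [-0.1 -0.3 -0.8] op 0.198 ff 40.13155733468011
0.2 t 13.9 p [ 0.4502 -0.1913  0.1996] F [-0.5  0.3 -0.2] op 0.201 ff 40.13502904213965
```

View pics/c4.png

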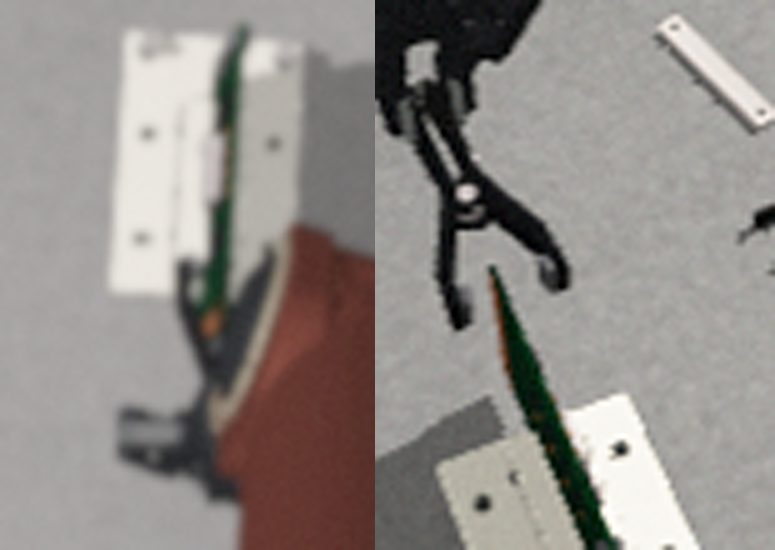

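At card-top height the copper edge at (492,268) lies between the jaws at (460,320) and (560,275), clear on both sides. I'll lower it to half height.

```bash
python3 - <<'E'
from h import *
p=arm.read_tool_pos()
g=np.array([.4504,-.1914])
for z in(.18,.16,.143):
    arm.line_to([*g,z],.05);st(z)
arm.pause(.5)
t=snapshot("top");s=snapshot("scene")
z=lambda im,x,y,w,h:cv2.resize(im[y:y+h,x:x+w],None,fx=5,fy=5,interpolation=cv2.INTER_CUBIC)
cv2.imwrite("pics/c5.png",np.hstack([z(t,310,120,75,110),z(s,205,195,80,110)]))
E
```

```text
0.18 t 14.55 p [ 0.4503 -0.1914  0.1797] F [-0.2 -0.3  0.1] op 0.198 ff 40.13854629825801
0.16 t 15.1 p [ 0.4503 -0.1914  0.1597] F [-0.6 -0.2 -0.2] op 0.197 ff 40.13991695595905
0.143 t 15.59 p [ 0.4503 -0.1913  0.1426] F [ 0.1 -0.6 -0.4] op 0.201 ff 40.14139109523967
```

View pics/c5.png

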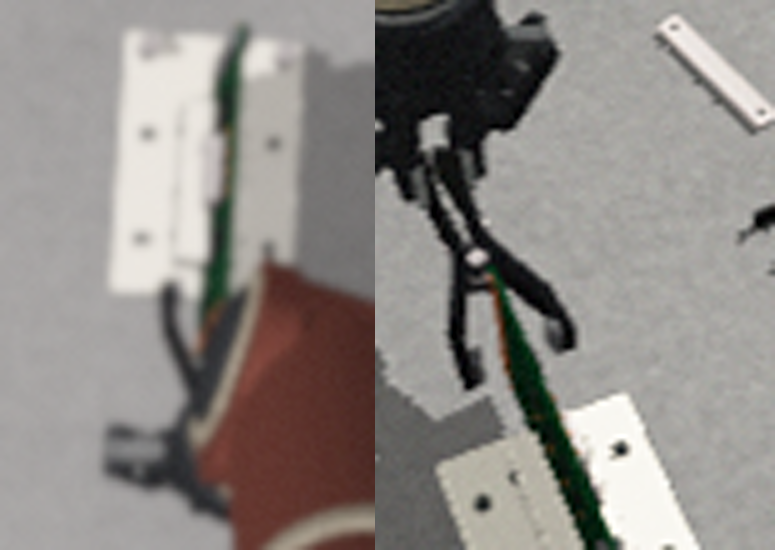

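The card hasn't moved; its top corner is still at (492,268). It stands between the jaws at (470,375) and (565,335), with the pivot at (477,258). One numeric check of the margins.

```bash
python3 - <<'E'
from h import *
pc=-.103;d=np.array([np.cos(pc),np.sin(pc)]);n=np.array([-d[1],d[0]]);e=np.array([.5333,-.1985])
rel=lambda w:np.round([d@(w[:2]-e),n@(w[:2]-e)],4)
px=lambda x,y:(205+(x-375)/5,195+y/5)
print("pin",rel(onz("scene",px(477,258),.077)),"L tip",rel(onz("scene",px(472,388),.057)),"R tip",rel(onz("scene",px(570,350),.057)))
print("top L tip",rel(onz("top",(310+170/5,120+283/5),.07)))
st()
E
```

```text
pin [-0.0289  0.0009] L tip [ 0.0262 -0.0227] R tip [0.0253 0.0274]
top L tip [0.0217 0.0236]
t 16.19 p [ 0.4504 -0.1914  0.143 ] F [-0.4 -0.1 -0.4] op 0.198 ff 40.13935535447672
```

Edge 29 mm ahead of the pivot, within about 2 mm of centre, and no contact force. Handing in.

```bash
python3 -c "
from station import ticket
print(ticket.finish_job())"
```

```text
the job is handed in; nothing more can be done
None
```

I've handed the job in: the gripper is holding the clamp wide open around the card's near edge at about half height, with the edge about 29 mm ahead of the pivot and within about 2 mm of the centre line; I saw no sign of contact with the card, but got no verdict back.

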